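# Bleed the squat air canister on the sculptor's bench

## Robot

A 6-joint arm with a two-finger parallel gripper is mounted at the origin on the work surface. World frame = base frame: x ahead of the robot, y to its left, z up, the work surface at z = 0. Lengths are in m, angles in rad, forces in N, time in s.
With the tool pointing down it reaches from about 0.425 to 0.95 m from the base axis. Payload 3.5 kg.
Tool frame: the origin (TCP) lies at the very end of the fingers, on their centre line; the grasp point (between the pads) lies 19 mm behind it; z points along the fingers, y is the line along which they close (so a half turn about z gives the same grasp; the last joint's range is limited). The gripper opens to 85 mm and grips with 20 to 120 N. Pads are 22 mm wide; open, the fingers measure 114 mm over their backs; the gripper's body (76 mm by 85 mm) begins 54 mm behind the grasp point. The pads swing forward as they close: fully open they stand 13 mm farther back than shut.
Start: joints at [1.109, 0.286, 1.577, -0, 1.279, -0.15], TCP at [0.207, 0.642, 0.231] pointing down, gripper open.
Joint ranges: [-2.77, 2.77], [-0.9, 2.22], [0.21, 2.48], [-1.53, 4.67], [0.24, 2.81], [-2.84, 2.84]. Speed limits (rad/s): [2.79, 2.79, 3.14, 3.14, 3.14, 3.14].

## Interface

Orientations are given as a unit quaternion [x, y, z, w].
In Python, from plant import ctrl gives the robot as it stands.
- The arm moves only by the tool carry_out, never from a script. Its argument "deltas" is one flat list of numbers, 6 for each row, row after row: the shift along the tool's x, y, z in m, then the turn, a rotation vector about the tool's x, y, z in rad. A call has 1 to 5 rows; each row is the pose to reach, as a shift and turn from the pose commanded when the call began, along the tool's axes at that moment; what a row does not reach only later rows make up. A row lasts 1/8 s, in which the tool goes at most 62.5 mm and 10.7 degrees, less where a joint would pass 70% of its speed; a pose out of reach is approached as far as the arm can. A call with a gripper value outside its range is refused whole. "grip" is the opening in per cent of the stroke, from 0 (shut) to 100 (fully open), set as the call begins (left out, the last holds). The fingers move at their own pace and stop on an object; "grip_force" is the grip in N (left out, the last holds). Time passes only in rows, so rows that repeat a pose let the fingers close. It gives the time, the measured TCP pose, the force, the opening and the grip force at its end, in the units of the state.
- ctrl.get_state(): the state, without advancing time (a new reading comes with each control period).
- ctrl.read_camera(name): name is "side" or "top"; returns (picture, depth): 400x640x3 uint8, red, green, blue; 400x640 float32, m along the optical axis (not along the pixel's ray), 0 where there is no reading.
- ctrl.camera_model(name): a dict with "intrinsics" (3x3 intrinsics, pixels), "k1" (the pictures are not rectified: a ray, as slopes to the right and down, at radius r is drawn at 1 + k1 r^2 times it, then the intrinsics apply), "extrinsics" (4x4, takes a point from world to camera coordinates). Camera axes: x right, y down, z forward; pixel columns grow to the right and rows downward; lengths in m; the calibration is good to about 2 mm. A picture is of the moment at which its call begins. camera_model takes no time and is no camera call.
- ctrl.sign_off(): hands the job in; it is judged then, once.
Trained networks look in the newest picture that a camera, given by its name, has taken for a name from the list of things; names that differ only in an ending like _2 or _b are one class to them, and where a whole thing is asked for, a point or a joint stands for the part that bears it (a point fixed in the world has none). Each returns a list of dicts, best first, with "score" (0 to 1); they miss things now and then, are a little off and sometimes report something else, mostly with a low value. They report only what shows in the picture. A call takes as long as a camera call. They do not tell look-alikes from the thing itself.
- ctrl.find_in(camera, query): "uv" ([column, row] in pixels, amid what is visible of it).
The state is a dict: "time": time; "qpos": joint angles; "dq": joint speeds; "joint_efforts": joint torques, N m; "eef_pos": TCP position; "tcp_rot": TCP orientation; "contact_force": force on the tool from outside, world axes, zero at the start; "wrist_torque": the same for the moment, N m; "opening": opening from 0.0 (shut) to 1.0 (fully open); "finger_force": force on a finger pad.
Only numpy, scipy, OpenCV 4.12 (cv2) and the standard library are available. Lean on these libraries where they do the work, as an engineer would, in place of code of your own. Each camera call takes 0.05 s, during which the arm holds its last target. There are 200 camera calls.

## Task

Bleed the squat air canister, the widest and shortest of the three on the bench: unscrew the small knurled lock nut on top of it anticlockwise by about a quarter turn and let go of it. Then press the freed valve pin right down, keep it down for about a second, and let it spring back up, leaving the nut unscrewed.

Things in the scene. Friction and masses are not known exactly. Their poses are not given: they have to be found in the camera images.
- squat_canister: Grey air canister fixed to the bench, 110 mm in diameter, shoulder 85 mm high; a brass neck (24 mm wide to 94 mm, 13 mm wide to 112 mm height) carries the valve on its axis. Gauge on its +x side, nipple on -x, both at 42 mm height. The two others, 76 and 84 mm wide, up to 177 mm high, 140 mm or more away between axes, are left as they are. Origin: centre of the underside; z up.
- lock_nut (a joint): Turn (rad) of the knurled steel nut on the axis, 18 mm wide, 14 mm high, underside 112 mm above the bench at 0 (tight). Grows anticlockwise from above, stop at 1.4, starts at 0 to 0.15, takes 0.12 N m, stays as left. It climbs the pin 5 mm per rad; tight, it blocks the pin: the gap climbed is the pin's free travel. If not raised while turned, it draws the pin down, which springs back on release.
- valve_pin (a joint): Travel in m of the steel valve pin on the canister's axis: 0 up, 0.007 fully down. A spring returns it: 2 N to start, 5 N fully down. The nut rides on the pin and goes down with it.
- pin_top (a point): Centre of the flat top of the valve pin (a steel head 9 mm in diameter on a 7 mm shaft), 140 mm above the canister's origin while the pin is up; it stands 14 mm above the top of the nut when the nut is tight and 7 mm when it is unscrewed to its stop.
Not all that is in view belongs to the job. Leave any blue or turquoise look-alike of the squat_canister alone.

How it is judged:
By the outcome, as a careful person would: the job done as asked, in the order asked, and still so for the second after the job is handed in, with the robot touching nothing.
It also fails if it takes over 42 s, if anything falls off the work surface, if the arm or the gripper's body presses on something with over 40 N, if the wrist force passes 120 N, or if a joint passes its speed limit or range.

## Working session

There is one attempt and no reset: what is moved stays moved. The work goes in short steps, Python scripts to look and compute and a tool call to move; the robot and the scene stay as the last step left them, time stands still between calls to the robot, and variables do not carry over. Pictures are saved under pics/ and viewed, at most 10 in all, crops included, and the job is handed in when it is done.

Besides the shell and the picture viewer there is one more tool, called after "Request:" by a JSON object that holds its "api" and its "payload". carry_out: Moves the arm, as the interface text tells. Its arguments: {"type":"object","properties":{"deltas":{"type":"array"},"grip":{"type":"number"},"grip_force":{"type":"number"}},"required":["deltas"]}

```bash
mkdir -p pics; cat > h.py <<'E'
import numpy as np,cv2
from plant import ctrl
def px2w(cam,u,v,d):
    m=ctrl.camera_model(cam);K=np.array(m["intrinsics"]);k=m["k1"];T=np.array(m["extrinsics"])
    x,y=(u-K[0,2])/K[0,0],(v-K[1,2])/K[1,1]
    p=cv2.undistortPoints(np.array([[[u,v]]],float),K,np.array([k,0,0,0.]))[0,0]
    return T[:3,:3].T@(np.array([p[0]*d,p[1]*d,d])-T[:3,3])
def w2px(cam,P):
    m=ctrl.camera_model(cam);K=np.array(m["intrinsics"]);T=np.array(m["extrinsics"])
    return cv2.projectPoints(np.array(P,float).reshape(-1,1,3),cv2.Rodrigues(T[:3,:3])[0],T[:3,3],K,np.array([m["k1"],0,0,0.]))[0][:,0]
def atz(cam,u,v,z):
    a=px2w(cam,u,v,.1);b=px2w(cam,u,v,1.);return a+(b-a)*(z-a[2])/(b[2]-a[2])
E
python3 - <<'E'
from h import *
for c in("top","side"):
    im,d=ctrl.read_camera(c);np.savez(f"pics/{c}1.npz",im=im,d=d);cv2.imwrite(f"pics/{c}1.png",im[...,::-1])
    for q in("squat_canister","lock_nut","pin_top"):
        for r in ctrl.find_in(c,q)[:5]:
            u,v=r["uv"];dd=d[int(v),int(u)]
            print(c,q,np.round(r["uv"],1),round(r["score"],2),np.round(px2w(c,u,v,dd),3))
s=ctrl.get_state();print(s["time"],s["eef_pos"],s["tcp_rot"],s["contact_force"])
E
```

```text
top squat_canister [303.  161.1] 0.9 [ 0.571 -0.006  0.087]
top squat_canister [312.1 270.7] 0.88 [0.374 0.011 0.127]
top lock_nut [310.2 268.7] 0.61 [0.377 0.013 0.14 ]
top lock_nut [476.2 238.2] 0.54 [ 0.376 -0.261  0.132]
top pin_top [474.1 238.6] 0.43 [ 0.376 -0.258  0.129]
side squat_canister [385.6 153.7] 0.89 [ 0.377 -0.215  0.077]
side squat_canister [362.  254.8] 0.85 [0.382 0.037 0.085]
side squat_canister [255.9 225.3] 0.81 [0.572 0.021 0.084]
side pin_top [252.2 199.5] 0.68 [ 0.582 -0.001  0.127]
side pin_top [369.8 230.1] 0.58 [0.377 0.015 0.126]
0.4 [0.2070077  0.64238771 0.23115588] [ 1.55282357e-01  9.87870117e-01 -1.36806876e-04 -4.86367623e-05] [-1.29158996 -0.130027   -0.3106535 ]
```

View pics/top1.png

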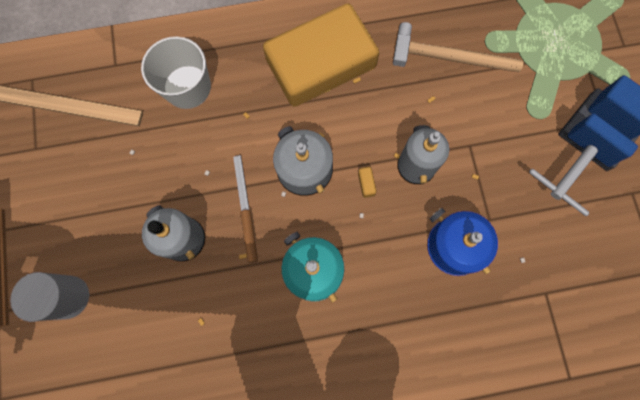

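View pics/side1.png

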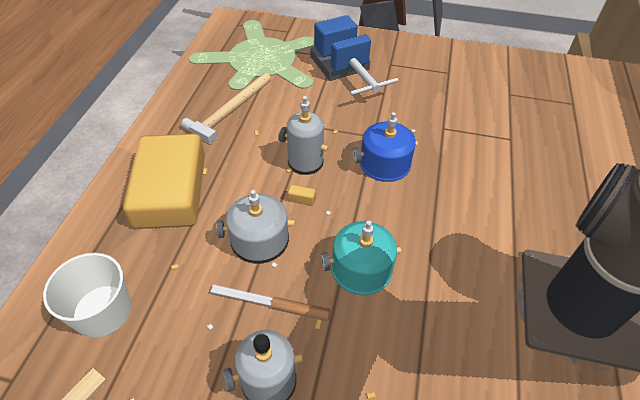

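The top view shows five look-alikes: grey squat at (303,161), narrower grey at (423,155), grey with a black cap at (172,235), turquoise at (313,268) and blue at (463,242). By the description I choose (303,161), which is at (257,225) in the side view. Next I check it in a close crop and measure its axis.

```bash
python3 - <<'E'
from h import *
tiles=[]
for c,(u0,v0) in(("top",(303,160)),("side",(257,215))):
    z=np.load(f"pics/{c}1.npz");im,d=z["im"],z["d"]
    tiles.append(cv2.resize(im[v0-50:v0+50,u0-50:u0+50,::-1],(400,400),interpolation=cv2.INTER_CUBIC))
    P=np.array([np.r_[px2w(c,u,v,d[v,u]),u,v] for v in range(v0-55,v0+55) for u in range(u0-50,u0+50) if d[v,u]>0])
    P=P[np.hypot(P[:,0]-.575,P[:,1])<.09]
    for lo,hi in((.07,.09),(.108,.125),(.125,.133),(.133,.15)):
        s=P[(P[:,2]>lo)&(P[:,2]<hi)]
        if len(s): 
            (x,y),r=cv2.minEnclosingCircle(s[:,:2].astype(np.float32));print(c,lo,len(s),np.round(s.mean(0),4),"circ",round(x,4),round(y,4),round(r,4))
    print(c,"proj .575,0", w2px(c,[[.578,-.003,.14],[.578,-.003,.112],[.578,-.003,.085]]).round(1).tolist())
cv2.imwrite("pics/crop1.png",np.hstack(tiles))
s=ctrl.get_state();print(s["time"])
E
```

```text
Traceback (most recent call last):
  File "h.py", line 4, in px2w
    m=ctrl.camera_model(cam);K=np.array(m["intrinsics"]);k=m["k1"];T=np.array(m["extrinsics"])
ValueError: time passes only in moves, steps and waits
```

```bash
sed -i 's/ctrl.camera_model(cam)/cm(cam)/; s/^from plant import ctrl/from plant import ctrl\nimport functools\ncm=functools.lru_cache(None)(lambda c:ctrl.camera_model(c))/' h.py; python3 - <<'E'
from h import *
tiles=[]
for c,(u0,v0) in(("top",(303,160)),("side",(257,215))):
    z=np.load(f"pics/{c}1.npz");im,d=z["im"],z["d"]
    tiles.append(cv2.resize(im[v0-50:v0+50,u0-50:u0+50,::-1],(400,400),interpolation=cv2.INTER_CUBIC))
    P=np.array([np.r_[px2w(c,u,v,d[v,u]),u,v] for v in range(v0-55,v0+55) for u in range(u0-50,u0+50) if d[v,u]>0])
    P=P[np.hypot(P[:,0]-.575,P[:,1])<.09]
    for lo,hi in((.07,.09),(.108,.125),(.125,.133),(.133,.15)):
        s=P[(P[:,2]>lo)&(P[:,2]<hi)]
        if len(s): 
            (x,y),r=cv2.minEnclosingCircle(s[:,:2].astype(np.float32));print(c,lo,len(s),np.round(s.mean(0),4),"circ",round(x,4),round(y,4),round(r,4))
    print(c,"proj", w2px(c,[[.578,-.003,.14],[.578,-.003,.112],[.578,-.003,.085]]).round(1).tolist())
cv2.imwrite("pics/crop1.png",np.hstack(tiles))
s=ctrl.get_state();print(s["time"])
E
```

```text
top 0.07 2470 [ 5.780000e-01 -6.200000e-03  8.090000e-02  3.023887e+02  1.586692e+02] circ 0.5822 -0.0059 0.055
top 0.108 23 [ 5.763000e-01 -6.700000e-03  1.193000e-01  3.016087e+02  1.526957e+02] circ 0.5814 -0.0064 0.0091
top 0.125 58 [ 5.803000e-01 -6.100000e-03  1.275000e-01  3.005517e+02  1.490517e+02] circ 0.5813 -0.006 0.0083
top 0.133 25 [ 5.8230e-01 -6.4000e-03  1.4060e-01  3.0004e+02  1.4540e+02] circ 0.5825 -0.0071 0.0049
top proj [[298.5, 148.3], [299.6, 153.5], [300.5, 158.2]]
side 0.07 2077 [5.772000e-01 4.900000e-03 8.080000e-02 2.561372e+02 2.189677e+02] circ 0.582 -0.0053 0.0554
side 0.108 51 [ 5.792000e-01 -1.400000e-03  1.180000e-01  2.542941e+02  2.026275e+02] circ 0.5811 -0.0063 0.0095
side 0.125 60 [ 5.815000e-01 -4.100000e-03  1.276000e-01  2.530167e+02  1.976167e+02] circ 0.5815 -0.0055 0.0094
side 0.133 28 [ 5.816000e-01 -5.700000e-03  1.390000e-01  2.526071e+02  1.926071e+02] circ 0.5818 -0.0064 0.0048
side proj [[254.1, 193.8], [255.6, 204.2], [256.9, 213.8]]
0.4
```

View pics/crop1.png

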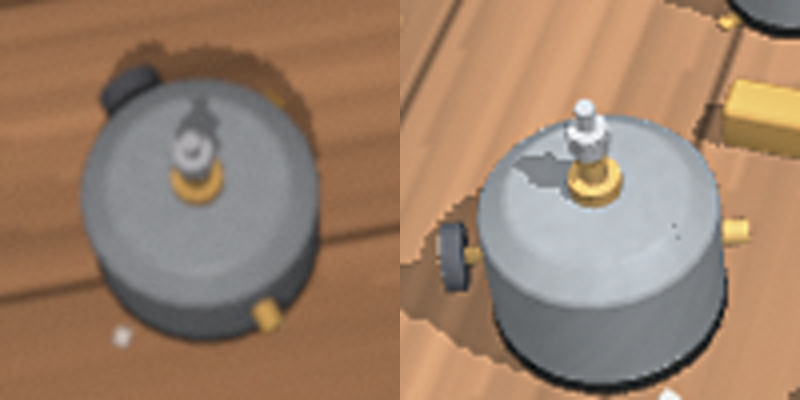

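The crop confirms it: a wide grey squat body with a clean steel nut and pin at about (195,150) in the left tile and (587,125) in the right. Both cameras put the axis at (0.5817, -0.006). Now I transit there while turning the tool clockwise, to give the last joint room for the unscrewing.

Request:
{"api": "carry_out", "payload": {"deltas": [-0.043,-0.039,-0.006,0,0,0.17,-0.086,-0.078,-0.012,0,0,0.34,-0.129,-0.117,-0.018,0,0,0.51,-0.172,-0.156,-0.02,0,0,0.68,-0.215,-0.195,-0.02,0,0,0.85], "grip": 100}}

```text
time: 1.02
eef_pos: [0.3526, 0.3894, 0.252]
tcp_rot: [0.551, 0.835, 0.001, 0.0]
contact_force: [0.0, -0.6, -0.1]
opening: 1.0
finger_force: 0.0
```

```bash
cat >> h.py <<'E'
from scipy.spatial.transform import Rotation as Ro
def togo(x,y,z,s=None):
    s=s or ctrl.get_state();R=Ro.from_quat(s["tcp_rot"]);ex=R.as_matrix()[:,0]
    print("t",round(s["time"],2),"p",np.round(s["eef_pos"],4),"yaw",round(np.arctan2(ex[1],ex[0]),3),"zaxis",R.as_matrix()[:,2].round(4),"q",np.round(s["qpos"],2),"F",np.round(s["contact_force"],1),"M",np.round(s["wrist_torque"],2),"open",round(float(s["opening"]),3),"ff",np.round(s["finger_force"],1))
    print("togo tool",R.inv().apply(np.array([x,y,z])-s["eef_pos"]).round(4))
E
python3 -c "
from h import *
togo(.5817,-.006,.25)"
```

```text
t 1.02 p [0.3526 0.3894 0.252 ] yaw 1.975 zaxis [ 1.3e-03  8.0e-04 -1.0e+00] q [ 0.64 -0.06  1.92 -0.    1.28  0.24] F [ 0.  -0.6 -0.1] M [ 0.01 -0.06 -0.04] open 1.0 ff 0.0
togo tool [-0.4536  0.0553  0.0019]
```

Request:
{"api": "carry_out", "payload": {"deltas": [-0.057,0.007,0,0,0,0.17,-0.114,0.014,0,0,0,0.34,-0.171,0.021,0,0,0,0.51,-0.228,0.028,0,0,0,0.68,-0.285,0.035,0,0,0,0.85]}}

```text
time: 1.65
eef_pos: [0.4981, 0.1416, 0.2518]
tcp_rot: [0.846, 0.533, 0.001, 0.0]
contact_force: [1.2, 0.9, 0.0]
opening: 0.997
finger_force: 0.0
```

```bash
python3 -c "
from h import *
togo(.5817,-.006,.25)"
```

```text
t 1.65 p [0.4981 0.1416 0.2518] yaw 1.124 zaxis [ 1.1e-03  3.0e-04 -1.0e+00] q [ 0.08 -0.08  1.94  0.    1.28  0.53] F [1.2 0.9 0. ] M [-0.   -0.01  0.03] open 0.997 ff 0.0
togo tool [-0.097   0.1392  0.0018]
```

Request:
{"api": "carry_out", "payload": {"deltas": [-0.032,0.046,0,0,0,0,-0.064,0.092,0,0,0,0,-0.097,0.139,0.02,0,0,0,-0.097,0.139,0.05,0,0,0,-0.097,0.139,0.07,0,0,0], "grip": 45, "grip_force": 50}}

```text
time: 2.28
eef_pos: [0.5811, -0.0043, 0.1796]
tcp_rot: [0.845, 0.535, -0.001, -0.001]
contact_force: [-0.4, 0.4, -0.5]
opening: 0.451
finger_force: 0.0
```

```bash
python3 -c "
from h import *
togo(.5817,-.006,.102)
im,d=ctrl.read_camera('side');cv2.imwrite('pics/c2.png',cv2.resize(im[120:270,180:340,::-1],(640,600),interpolation=cv2.INTER_CUBIC))"
```

```text
t 2.27 p [ 0.5811 -0.0043  0.1796] yaw 1.129 zaxis [-2.e-03  5.e-04 -1.e+00] q [-0.18  0.13  1.86  0.    1.16  0.26] F [-0.4  0.4 -0.5] M [ 0.02  0.05 -0.04] open 0.451 ff 0.0
togo tool [-0.0013  0.0014  0.0776]
```

View pics/c2.png

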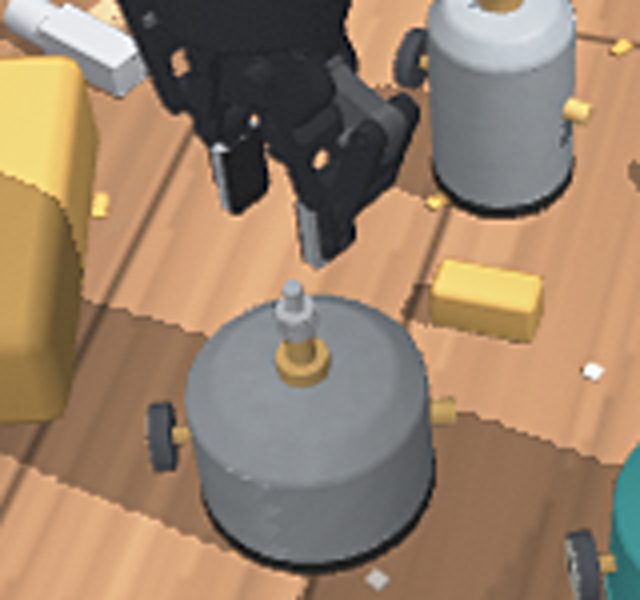

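The crop shows the half-open fingers above the squat canister's pin, whose top is at (292,290), with nothing else in the way down.

Request:
{"api": "carry_out", "payload": {"deltas": [0,0.001,0.025,0,0,0,0,0.001,0.05,0,0,0,0,0.001,0.07,0,0,0,0,0.001,0.077,0,0,0,0,0.001,0.077,0,0,0]}}

```text
time: 2.95
eef_pos: [0.5825, -0.0039, 0.1044]
tcp_rot: [0.845, 0.536, -0.0, -0.0]
contact_force: [-0.9, -0.4, 1.3]
opening: 0.449
finger_force: 0.0
```

```bash
python3 -c "
from h import *
togo(.5817,-.006,.102)"
```

```text
t 2.95 p [ 0.5825 -0.0039  0.1044] yaw 1.13 zaxis [-2.e-04  0.e+00 -1.e+00] q [-0.18  0.22  1.9  -0.    1.02  0.26] F [-0.9 -0.4  1.3] M [-0.01  0.01 -0.01] open 0.449 ff 0.0
togo tool [-0.0023  0.0002  0.0024]
```

Request:
{"api": "carry_out", "payload": {"deltas": [-0.002,0,0.001,0,0,0,-0.002,0,0.001,0,0,0,-0.002,0,0.001,0,0,0,-0.002,0,0.001,0,0,0,-0.002,0,0.001,0,0,0], "grip": 0, "grip_force": 50}}

```text
time: 3.58
eef_pos: [0.5837, -0.0068, 0.1049]
tcp_rot: [0.845, 0.535, 0.002, 0.002]
contact_force: [5.6, -2.4, 0.6]
opening: 0.18
finger_force: 48.9
```

```bash
python3 -c "
from h import *
togo(.5817,-.006,.102)"
```

```text
t 3.58 p [ 0.5837 -0.0068  0.1049] yaw 1.13 zaxis [ 0.0057 -0.0015 -1.    ] q [-0.19  0.22  1.9  -0.    1.01  0.26] F [ 5.6 -2.4  0.6] M [-0.29 -0.75  0.05] open 0.18 ff 48.9
togo tool [-0.0002 -0.0022  0.0029]
```

Request:
{"api": "carry_out", "payload": {"deltas": [0,0.0025,0,0,0,0,0,0.0025,-0.001,0,0,-0.16,0,0.0025,-0.0018,0,0,-0.32,0,0.0025,-0.0026,0,0,-0.48,0,0.0025,-0.0034,0,0,-0.64]}}

```text
time: 4.2
eef_pos: [0.5837, -0.0068, 0.1071]
tcp_rot: [0.632, 0.775, 0.0, -0.001]
contact_force: [1.1, 0.3, 2.4]
opening: 0.185
finger_force: 48.8
```

```bash
python3 -c "
from h import *
togo(.5837,-.0068,.105)"
```

```text
t 4.2 p [ 0.5837 -0.0068  0.1071] yaw 1.774 zaxis [-8.e-04  8.e-04 -1.e+00] q [-0.19  0.22  1.9   0.    1.02 -0.39] F [1.1 0.3 2.4] M [ 0.05 -0.11 -0.14] open 0.185 ff 48.8
togo tool [-0.     -0.      0.0021]
```

Request:
{"api": "carry_out", "payload": {"deltas": [0,0,-0.0008,0,0,-0.16,0,0,-0.0016,0,0,-0.32,0,0,-0.0024,0,0,-0.48,0,0,-0.0032,0,0,-0.64,0,0,-0.0038,0,0,-0.8]}}

```text
time: 4.82
eef_pos: [0.584, -0.007, 0.1109]
tcp_rot: [0.28, 0.96, 0.0, 0.0]
contact_force: [1.5, 0.4, -3.8]
opening: 0.179
finger_force: 48.7
```

```bash
python3 -c "
from h import *
togo(.5837,-.0068,.105)"
```

```text
t 4.83 p [ 0.584  -0.007   0.1109] yaw 2.574 zaxis [ 3.e-04  3.e-04 -1.e+00] q [-0.19  0.22  1.9   0.    1.03 -1.19] F [ 1.5  0.4 -3.8] M [ 0.01 -0.38  0.17] open 0.179 ff 48.7
togo tool [ 0.0004 -0.      0.0059]
```

Request:
{"api": "carry_out", "payload": {"deltas": [0,0,0,0,0,0,0,0,0,0,0,0]}}

```text
time: 5.08
eef_pos: [0.584, -0.007, 0.1103]
tcp_rot: [0.283, 0.959, 0.0, 0.0]
contact_force: [3.4, 1.1, -1.9]
opening: 0.18
finger_force: 48.9
```

```bash
python3 -c "
from h import *
togo(.5837,-.0068,.105)"
```

```text
t 5.08 p [ 0.584  -0.007   0.1103] yaw 2.568 zaxis [ 3.e-04  0.e+00 -1.e+00] q [-0.19  0.22  1.9   0.    1.03 -1.18] F [ 3.4  1.1 -1.9] M [-0.01 -0.61  0.17] open 0.18 ff 48.9
togo tool [ 0.0004 -0.      0.0053]
```

Request:
{"api": "carry_out", "payload": {"deltas": [0,0,0,0,0,-0.08,0,0,0,0,0,-0.08]}}

```text
time: 5.32
eef_pos: [0.584, -0.007, 0.1105]
tcp_rot: [0.245, 0.97, 0.0, 0.0]
contact_force: [3.1, -0.2, -0.7]
opening: 0.179
finger_force: 49.0
```

```bash
python3 -c "
from h import *
togo(.5837,-.0068,.105)"
```

```text
t 5.33 p [ 0.584  -0.007   0.1105] yaw 2.647 zaxis [ 2.e-04  3.e-04 -1.e+00] q [-0.19  0.22  1.9   0.    1.03 -1.26] F [ 3.1 -0.2 -0.7] M [-0.02 -0.51 -0.07] open 0.179 ff 49.0
togo tool [0.0004 0.     0.0055]
```

Request:
{"api": "carry_out", "payload": {"deltas": [0,0,0,0,0,0,0,0,0,0,0,0,0,0,-0.02,0,0,0,0,0,-0.06,0,0,0,0,0,-0.11,0,0,0], "grip": 50}}

```text
time: 5.95
eef_pos: [0.5831, -0.0069, 0.222]
tcp_rot: [0.244, 0.97, -0.0, -0.001]
contact_force: [1.0, -0.3, 0.6]
opening: 0.503
finger_force: 0.0
```

```bash
python3 - <<'E'
from h import *
togo(.584,-.007,.16)
t=[]
for c,(u0,v0) in(("top",(302,150)),("side",(253,200))):
    im,d=ctrl.read_camera(c);t.append(cv2.resize(im[v0-30:v0+30,u0-25:u0+25,::-1],(400,480),interpolation=cv2.INTER_CUBIC))
    print(c,w2px(c,[[.584,-.007,z] for z in(.14,.133,.119,.112)]).round(1).tolist())
cv2.imwrite("pics/c3.png",np.hstack(t))
E
```

```text
t 5.95 p [ 0.5831 -0.0069  0.222 ] yaw 2.649 zaxis [-1.9e-03  3.0e-04 -1.0e+00] q [-0.19  0.09  1.82 -0.    1.23 -1.26] F [ 1.  -0.3  0.6] M [-0.01  0.04  0.01] open 0.503 ff 0.0
togo tool [-0.0009  0.0003  0.062 ]
top [[300.3, 144.5], [300.5, 145.9], [301.0, 148.6], [301.3, 149.9]]
side [[251.4, 191.4], [251.8, 194.1], [252.6, 199.3], [253.0, 201.8]]
```

View pics/c3.png

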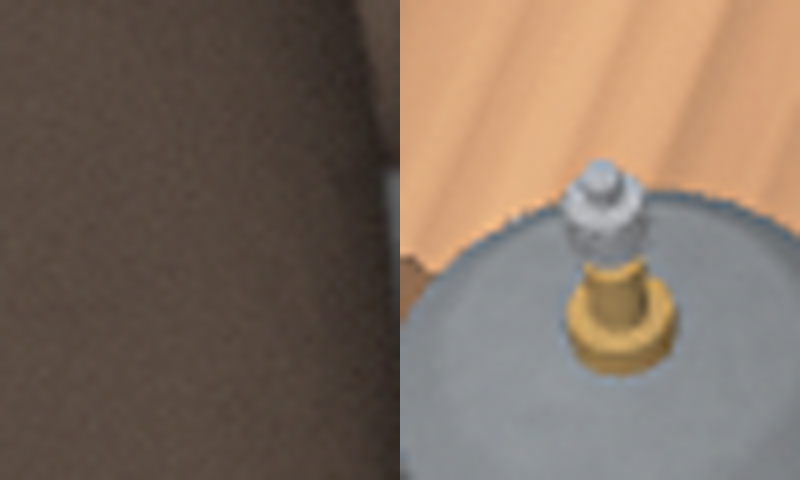

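The side crop shows the nut raised clear of the neck, with exposed neck at about (615,270) and the pin head just above it at (602,175). The nut is fully unscrewed. Now I shut the fingers and press.

Request:
{"api": "carry_out", "payload": {"deltas": [0,0,0,0,0,0,0,0,0,0,0,0,-0.001,0,0.03,0,0,0,-0.001,0,0.06,0,0,0,-0.001,0,0.073,0,0,0], "grip": 0, "grip_force": 40}}

```text
time: 6.68
eef_pos: [0.5826, -0.0071, 0.1438]
tcp_rot: [0.243, 0.97, -0.0, -0.003]
contact_force: [-0.6, 1.0, 0.1]
opening: -0.003
finger_force: 0.0
```

```bash
python3 -c "
from h import *
togo(.584,-.007,.133)"
```

```text
t 6.67 p [ 0.5826 -0.0071  0.1438] yaw 2.65 zaxis [-0.0065  0.0012 -1.    ] q [-0.19  0.18  1.88 -0.    1.1  -1.27] F [-0.6  1.   0.1] M [-0.01 -0.03 -0.  ] open -0.003 ff 0.0
togo tool [-0.0012  0.0008  0.0108]
```

Request:
{"api": "carry_out", "payload": {"deltas": [-0.001,0,0.003,0,0,0,-0.001,0,0.006,0,0,0,-0.001,0,0.009,0,0,0,-0.001,0,0.012,0,0,0,-0.001,0,0.014,0,0,0]}}

```text
time: 7.3
eef_pos: [0.5865, -0.0081, 0.1347]
tcp_rot: [0.243, 0.97, 0.0, 0.001]
contact_force: [0.2, -0.5, 3.6]
opening: -0.0
finger_force: 1.9
```

```bash
python3 -c "
from h import *
togo(.584,-.007,.133)"
```

```text
t 7.3 p [ 0.5865 -0.0081  0.1347] yaw 2.65 zaxis [ 2.5e-03 -5.0e-04 -1.0e+00] q [-0.19  0.19  1.88  0.    1.07 -1.27] F [ 0.2 -0.5  3.6] M [ 0.03 -0.01 -0.02] open -0.0 ff 1.9
togo tool [ 0.0028 -0.0002  0.0017]
```

Request:
{"api": "carry_out", "payload": {"deltas": [0,0,0.002,0,0,0,0,0,0.004,0,0,0,0,0,0.006,0,0,0]}}

```text
time: 7.68
eef_pos: [0.5869, -0.0081, 0.1326]
tcp_rot: [0.243, 0.97, -0.0, 0.001]
contact_force: [-10.4, 0.5, 25.8]
opening: -0.004
finger_force: 12.6
```

```bash
python3 -c "
from h import *
togo(.584,-.007,.133)"
```

```text
t 7.67 p [ 0.5869 -0.0081  0.1326] yaw 2.65 zaxis [ 1.3e-03 -6.0e-04 -1.0e+00] q [-0.19  0.19  1.88 -0.    1.07 -1.27] F [-10.4   0.5  25.8] M [ 0.2   1.66 -0.01] open -0.004 ff 12.6
togo tool [ 0.0031 -0.0004 -0.0004]
```

The pin bottomed out at 25.8 N with the tip at 0.1326 m. I hold it there for about a second.

Request:
{"api": "carry_out", "payload": {"deltas": [0,0,-0.001,0,0,0,0,0,-0.001,0,0,0,0,0,-0.001,0,0,0,0,0,-0.001,0,0,0,0,0,-0.001,0,0,0]}}

```text
time: 8.3
eef_pos: [0.5867, -0.0081, 0.1328]
tcp_rot: [0.243, 0.97, -0.0, 0.001]
contact_force: [-5.9, 0.4, 16.1]
opening: 0.001
finger_force: 8.3
```

Request:
{"api": "carry_out", "payload": {"deltas": [0,0,0,0,0,0,0,0,0,0,0,0,0,0,0,0,0,0]}}

```text
time: 8.68
eef_pos: [0.5867, -0.0081, 0.1328]
tcp_rot: [0.243, 0.97, -0.0, 0.001]
contact_force: [-5.9, 1.5, 17.3]
opening: 0.005
finger_force: 8.3
```

Request:
{"api": "carry_out", "payload": {"deltas": [0,0,-0.01,0,0,0,0,0,-0.03,0,0,0,0,0,-0.06,0,0,0,0,0,-0.1,0,0,0,0,0,-0.1,0,0,0]}}

```text
time: 9.3
eef_pos: [0.5876, -0.0083, 0.2331]
tcp_rot: [0.243, 0.97, 0.0, 0.004]
contact_force: [0.0, -0.7, 0.5]
opening: -0.002
finger_force: 0.0
```

```bash
python3 - <<'E'
from h import *
togo(.584,-.007,.16)
im,d=ctrl.read_camera("side");u0,v0=253,200
cv2.imwrite("pics/c4.png",cv2.resize(im[v0-30:v0+30,u0-25:u0+25,::-1],(400,480),interpolation=cv2.INTER_CUBIC))
E
```

```text
t 9.3 p [ 0.5876 -0.0083  0.2331] yaw 2.65 zaxis [ 0.0074 -0.0013 -1.    ] q [-0.19  0.09  1.8   0.    1.24 -1.27] F [ 0.  -0.7  0.5] M [ 0.02  0.05 -0.04] open -0.002 ff 0.0
togo tool [ 0.0043 -0.0008  0.073 ]
```

View pics/c4.png

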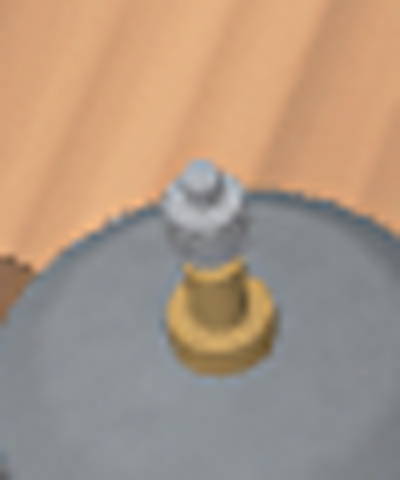

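The crop shows the pin back up, with its head at (202,175) as before the press. The nut is still raised at (205,220), and the tool is clear.

```bash
python3 -c "
from plant import ctrl
print(ctrl.sign_off())"
```

```text
the job is handed in; nothing more can be done
None
```

I unscrewed the squat canister's lock nut to its stop and let go, then pressed the valve pin fully down for about a second. The pin sprang back up with the nut still unscrewed, and I handed the job in at about 9.4 s; no verdict was returned.

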